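# Scrub the beaker, then hold the cleaner's lid open

## Task

Scrub out the metal beaker with the long brush that stands in it: two full strokes, each from the floor up until the bristles come about level with the rim and back down to the floor, without pulling the head out or shifting the beaker, and leave the brush standing in it. Then lift the lid of the ultrasonic cleaner to 50 degrees open and finish while still holding it there, so that I can lay the beaker in the tank: the lid falls shut if it is let go. Leave the other things on the bench alone.

Things in the scene. Friction and masses are not known exactly. Their poses are not given: they have to be found in the camera images.
- cleaner: white bench-top ultrasonic cleaner, a box 160 (x) by 220 (y) by 120 mm tall, fixed to the bench; grey control panel with dial on its front. Origin at the centre of its underside; its x axis points from the front to the hinge side (away from the robot at yaw 0), z up. It may be left or right of the robot's centre line.
- lid (a joint): hinge angle in rad of the cleaner's steel lid (166 by 224 by 8 mm, 0.35 kg): 0 shut, grows as the front edge lifts, stop at 1.35. No spring or friction worth the name: it falls shut from any angle. 50 degrees is 0.873.
- lid_handle (a point): middle of the lid's black bar handle: round bar 12 mm thick, 110 mm long along the cleaner's y, its axis 40 mm above the lid's top face, on a post at each end, 20 mm in from the box's front face. Lid shut, it is 168.5 mm above the bench; as the lid opens it goes up and towards the hinge, on an arc of 148 mm radius about the hinge axis. Axes turn with the lid.
- lid_hinge (a point): middle of the lid's hinge axis, on the top far edge of the box (80 mm along the cleaner's x from its centre, 120.5 mm above the bench). The axis lies along the cleaner's y. With the lid shut the handle point is 140 mm towards the front and 48 mm above this point.
- beaker: plain metal beaker, loose, upright, outside 68 mm across and 125 mm tall, inside 62 mm across, floor 6 mm thick, 0.35 kg. Origin at the centre of its underside, z up. On the other side of the centre line from the cleaner.
- brush: bottle brush, 225 mm long, 0.09 kg, upright with its flat foot on the beaker's floor: stiff pale bristle head 42 mm across, 60 mm long, 10 mm clear of the beaker's wall; stem 8 mm thick; round wooden handle 18 mm thick from 130 to 225 mm above the foot. Origin at the centre of the foot (at rest 6 mm above the beaker's), z up along the brush. Let go, it stays standing.
- mug: bystander: white mug, 80 mm across, 92 mm tall, handle on its side; between the robot and the work. Origin at the centre of its underside.
- bowl: bystander: white plastic bowl, 110 mm across, 60 mm tall, on the near left. Origin under its centre.
- pliers: bystander: pliers with red grips, 150 mm long, lying flat. Origin on the bench under the joint of the pliers.
- stand: bystander: dark round stepped weight base, 80 mm across, 50 mm tall, at the left. Origin under its centre.
There are look-alikes about, which are no part of the job. What is meant by the brush is not black, purple or turquoise, and is the larger of those in its own colour.

How it is judged:
By the outcome, as a careful person would: the job done as asked, in the order asked, and still so for the second after the job is handed in, while the arm keeps its last pose, push and grip.
It also fails if it takes over 58 s, if anything falls off the work surface, if the arm or the gripper's body presses on something with over 40 N, if the wrist force passes 120 N, or if a joint passes its speed limit or range.

## Robot

A 7-joint arm with a two-finger parallel gripper is mounted at the origin on the work surface. World frame = base frame: x ahead of the robot, y to its left, z up, the work surface at z = 0. Lengths are in m, angles in rad, forces in N, time in s.
With the tool pointing down it reaches from about 0.4 to 0.85 m from the base axis. Payload 4.4 kg.
Tool frame: the origin (TCP) lies on the centre line of the jaws, within the pads' length; the fingertips stand 14 mm ahead of it and the grasp point (between the pads) lies 5 mm behind it; z points along the fingers, y is the line along which they close (so a half turn about z gives the same grasp; the last joint's range is limited). The gripper opens to 94 mm and grips with 3 to 60 N. Pads are 16 mm wide; open, the fingers measure 119 mm over their backs; the gripper's body (75 mm by 177 mm) begins 78 mm behind the grasp point.
Start: joints at [-1.281, 0.628, 0.038, 1.517, -0.027, 0.996, -0.02], TCP at [0.226, 0.609, 0.219] pointing down, gripper open.
Joint ranges: [-3.06, 3.06], [-0.37, 2.12], [-1.25, 1.32], [0.18, 2.47], [-1.1, 4.24], [0.23, 1.98], [-2.94, 2.94]. Speed limits (rad/s): [2.57, 2.57, 3.14, 3.14, 3.14, 3.14, 3.14].

## Interface

Orientations are given as a unit quaternion [x, y, z, w].
In Python, from workcell import r, cams gives the robot as it stands.
- The arm moves only by the shell command python3 -m pendant 'ROWS'. ROWS is text: rows parted by semicolons, each of 7 numbers parted by spaces: the shift along the tool's x, y, z scaled (see below), then the turn, a rotation vector about the tool's x, y, z scaled (see below), then the finger opening in mm, from 0 to 94. In form: dx dy dz wx wy wz gripper; .... A call has 1 to 10 rows; each row shifts and turns the commanded pose from where the row before left it, along the tool's axes as they then stand; what a row does not reach is not made up. The controller multiplies each number of a shift by 0.05 m and each number of a turn by 45 degrees. A row lasts 1/12 s, in which the tool goes at most 41.7 mm and 7.16 degrees, less where a joint would pass 70% of its speed; a pose out of reach is approached as far as the arm can. A call with a number of a shift or a turn outside -1 to 1 is refused whole. A call with a gripper value outside its range is refused whole. The fingers move at their own pace and stop on an object; the grip force is fixed at half the most. Time passes only in rows, so rows that do not move let the fingers close. It gives the time, the measured TCP pose, the force, the opening and the grip force at its end, in the units of the state.
- r.observe(): the state, without advancing time (a new reading comes with each control period).
- cams.get_image(name): name is "scene" or "side" or "wrist"; returns a dict with "color" (420x560x3 uint8, red, green, blue), "intrinsics" (3x3 intrinsics, pixels), "rvec" (rotation vector, rad) and "tvec" (3), from world to camera coordinates, as OpenCV has them. Camera axes: x right, y down, z forward; pixel columns grow to the right and rows downward; lengths in m; the calibration is good to about 2 mm. A picture is of the moment at which its call begins. There is no depth.
- r.job_done(): hands the job in; it is judged then, once.
The state is a dict: "clock": time; "qpos": joint angles; "joint_velocities": joint speeds; "tau": joint torques, N m; "tcp_pos": TCP position; "tool_rot": TCP orientation; "force": force on the tool from outside, world axes, zero at the start; "wrist_torque": the same for the moment, N m; "gripper_width": finger opening in m; "gripper_force": force on a finger pad.
Only numpy, scipy, OpenCV 4.12 (cv2) and the standard library are available. Lean on these libraries where they do the work, as an engineer would, in place of code of your own. Each camera call takes 0.05 s, during which the arm holds its last target. There are 200 camera calls.

## Working session

There is one attempt and no reset: what is moved stays moved. The work goes in short steps, Python scripts to look and compute and a shell command to move; the robot and the scene stay as the last step left them, time stands still between calls to the robot, and variables do not carry over. Pictures are saved under pics/ and viewed, at most 10 in all, crops included, and the job is handed in when it is done.

```bash
mkdir -p pics; ls; python3 - <<'E'
from workcell import r,cams
import cv2
for n in ("scene","side"):
    d=cams.get_image(n); cv2.imwrite(f"pics/{n}0.png",d["color"][:,:,::-1]); print(n,d["intrinsics"],d["rvec"],d["tvec"])
print(r.observe())
E
```

```text
pics
scene [[513.40453359   0.         283.56105605]
 [  0.         513.40453359 205.27735211]
 [  0.           0.           1.        ]] [ 2.30508611  0.70269921 -0.26739299] [-0.48398003 -0.09289847  1.55930025]
side [[380.68338612   0.         276.38571527]
 [  0.         380.68338612 208.83723686]
 [  0.           0.           1.        ]] [ 2.09988831 -0.67385914  0.34160693] [-0.41906026  0.29165981  0.73033022]
{'clock': 0.1, 'qpos': array([-1.28076656,  0.62918032,  0.03841512,  1.51823496, -0.02697639,
        0.99629143, -0.02001476]), 'joint_velocities': array([ 6.25744965e-04, -1.61558686e-03, -7.15064240e-04, -1.56871764e-03,
       -1.65614268e-05,  9.28959950e-04, -1.49445778e-03]), 'tau': array([ 2.32582446e-03, -5.50799775e+01,  1.14695404e+00, -1.87118214e+01,
       -5.22907998e-02,  1.92374911e-02,  6.03250987e-05]), 'tcp_pos': array([0.22620798, 0.60878133, 0.21870359]), 'tool_rot': array([ 1.76966475e-01,  9.84216556e-01, -7.87101142e-04, -1.34636700e-04]), 'force': array([ 0.28003452, -0.57444071, -0.21055325]), 'wrist_torque': array([-0.0252069 , -0.05075655, -0.00943141]), 'gripper_force': 0.0, 'gripper_width': 0.09407375398505619}
```

View pics/scene0.png

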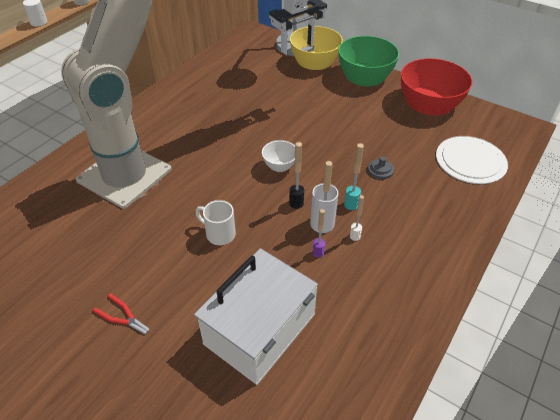

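View pics/side0.png

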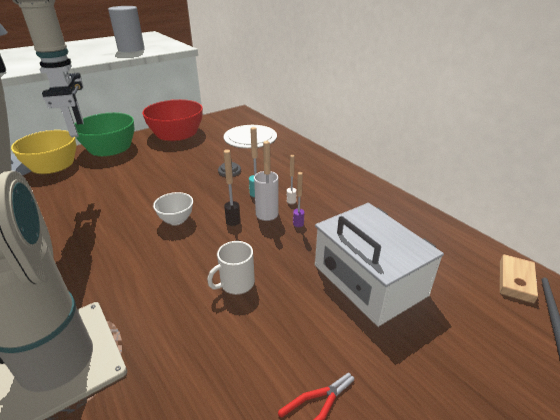

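The scene picture shows five brushes, by handle-top pixel: black (298,146), in the metal beaker (328,165), turquoise (359,148), small white (360,198) and purple (321,212). The beaker one fits: it stands in the beaker, is pale, and is larger than the other pale one. The cleaner is to the right, with its handle bar from (221,297) to (252,263). I'll confirm in one enlarged crop of both views.

```bash
python3 - <<'E'
import cv2,numpy as np
a=cv2.imread("pics/scene0.png")[140:390,185:385]; b=cv2.imread("pics/side0.png")[120:320,220:440]
A=cv2.resize(a,None,fx=2.4,fy=2.4,interpolation=2); B=cv2.resize(b,None,fx=1.45,fy=1.45,interpolation=2)
o=np.zeros((600,800,3),np.uint8); o[:600,:480]=A; o[:B.shape[0],480:480+B.shape[1]]=B[:,:320]; cv2.imwrite("pics/crop1.png",o); print(B.shape)
E
```

```text
(290, 319, 3)
```

View pics/crop1.png

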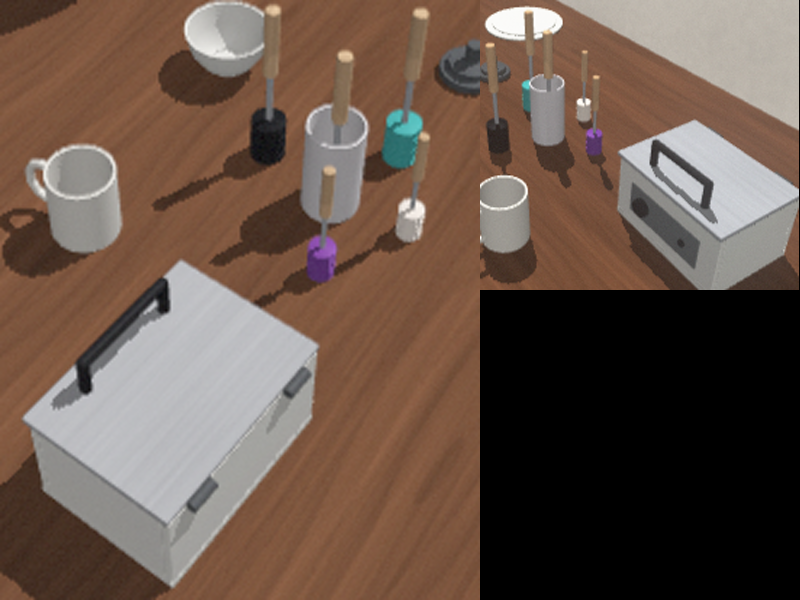

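```bash
cat > h.py <<'E'
import cv2,numpy as np
from scipy.optimize import least_squares
from scipy.spatial.transform import Rotation as R
C={}
def cal(cams):
    for n in("scene","side"):
        d=cams.get_image(n); C[n]=(d["intrinsics"],d["rvec"],d["tvec"])
def proj(n,P): K,rv,t=C[n]; return cv2.projectPoints(np.array(P,float).reshape(-1,1,3),rv,t,K,None)[0][:,0]
def onz(n,uv,z):
    return least_squares(lambda p:(proj(n,[[p[0],p[1],z]])-uv).ravel(),[.6,0]).x
E
python3 - <<'E'
from h import *
from workcell import r,cams
cal(cams)
S=lambda u,v:(185+u/2.4,140+v/2.4); D=lambda u,v:(220+(u-480)/1.45,120+v/1.45)
for n,uv,z in(("scene",S(346,56),.231),("side",D(548,33),.231),("scene",S(336,130),.125),("side",D(547,84),.125)): print(n,z,onz(n,np.array(uv),z))
sc=[S(181,262),S(318,346),S(167,520),S(27,417),S(167,285),S(83,364)]
sd=[D(619,155),D(695,121),D(799,195),D(655,144),D(710,182)]
L=[(-.083,.112),(.083,.112),(.083,-.112),(-.083,-.112)]
def pts(p):
    rot=R.from_euler('z',p[2])
    f=lambda x,y,z:rot.apply([x,y,z])+[p[0],p[1],0]
    c=[f(x,y,.1285) for x,y in L]; h=[f(-.06,s*.055,.1745) for s in(1,-1)]
    return c,h
def res(p):
    c,h=pts(p); return np.r_[(proj("scene",c+h)-sc).ravel(),(proj("side",c[:3]+h)-sd).ravel()]
s=least_squares(res,[.65,-.2,0],loss='soft_l1'); print(s.x,np.degrees(s.x[2])); print(res(s.x).reshape(-1,2).round(1))
m=onz("scene",np.array(S(84,162)),.092);print("mug",m)
for nm,uv in(("purple",S(329,172)),("black",S(272,10)),("turq",S(420,14)),("white",S(423,137))): print(nm,onz("scene",np.array(uv),.2))
print(onz("scene",np.array(S(329,172)),.13))
E
```

```text
scene 0.231 [0.60382973 0.16601586]
side 0.231 [0.59549186 0.15425104]
scene 0.125 [0.60237141 0.16210384]
side 0.125 [0.59331693 0.15823792]
[ 0.64423018 -0.19620455 -0.05469991] -3.1340737997711234
[[-0.6 -0.9]
 [ 0.7 -0.2]
 [-0.   2.7]
 [-2.7  1.2]
 [-3.3 -2.2]
 [-1.7 -1.5]
 [-0.6 -3.9]
 [ 0.8 -2.5]
 [ 5.2 -2.6]
 [ 0.5 -3.4]
 [-0.5 -1.4]]
mug [ 0.38479724 -0.00543017]
purple [0.65868512 0.0439933 ]
black [0.48338318 0.21553679]
turq [0.62131868 0.30114558]
white [0.71197352 0.13674223]
[0.62967747 0.10098295]
```

The crop confirms it: the pale-headed brush is the one in the beaker, handle top at crop (346,56), i.e. pixel (329,163). I'll raise the arm and turn the tool so its y is about world x, then traverse high.

```bash
python3 -m pendant '0 0 -0.25 0 0 0.158 94;0 0 -0.25 0 0 0.158 94;0 0 -0.25 0 0 0.158 94;0 0 -0.25 0 0 0.158 94;0 0 -0.25 0 0 0.158 94;0 0 -0.25 0 0 0.158 94;0 0 -0.25 0 0 0.158 94;0 0 -0.25 0 0 0.158 94;0 0 -0.25 0 0 0.158 94;0 0 -0.25 0 0 0.158 94'
python3 -m pendant '0 0 0 0 0 0.033 94;0 0 0 0 0 0 94'
```

```text
clock: 1.03
tcp_pos: [0.2262, 0.6092, 0.3449]
tool_rot: [0.718, 0.696, -0.0, 0.0]
force: [0.9, -0.2, 0.5]
gripper_width: 0.0938
gripper_force: 0.0
clock: 1.2
tcp_pos: [0.2264, 0.6095, 0.3445]
tool_rot: [0.725, 0.689, 0.0, -0.0]
force: [0.6, -0.0, -0.8]
gripper_width: 0.0941
gripper_force: 0.0
```

```bash
python3 -m pendant '-0.47 0.44 0 0 0 0 94;-0.47 0.44 0 0 0 0 94;-0.47 0.44 0 0 0 0 94;-0.47 0.44 0 0 0 0 94;-0.47 0.44 0 0 0 0 94;-0.47 0.44 0 0 0 0 94;-0.47 0.44 0 0 0 0 94;-0.47 0.44 0 0 0 0 94;-0.47 0.44 0 0 0 0 94;0 0 0 0 0 0 94' | sed -n 1,2p
python3 -m pendant '-0.47 0.44 0 0 0 0 94;-0.47 0.44 0 0 0 0 94;-0.47 0.44 0 0 0 0 94;-0.47 0.44 0 0 0 0 94;-0.47 0.44 0 0 0 0 94;-0.47 0.44 0 0 0 0 94;-0.47 0.44 0 0 0 0 94;-0.2 0.3 0 0 0 0 94;0 0 0 0 0 0 94;0 0 0 0 0 0 94'
python3 - <<'E'
from workcell import r,cams
import cv2
d=cams.get_image("wrist"); cv2.imwrite("pics/w1.png",d["color"][:,:,::-1]); print(d["intrinsics"],d["rvec"],d["tvec"],r.observe()["qpos"])
E
```

```text
clock: 2.03
tcp_pos: [0.418, 0.3805, 0.344]
clock: 2.87
tcp_pos: [0.5726, 0.2041, 0.3432]
tool_rot: [0.725, 0.689, -0.001, -0.001]
force: [-0.2, 0.7, -0.4]
gripper_width: 0.0941
gripper_force: 0.0
[[309.66610842   0.         284.11473268]
 [  0.         309.66610842 208.98033827]
 [  0.           0.           1.        ]] [-2.86196103  0.074121    0.01369179] [-0.55983586  0.16226322  0.57628363] [-0.67597656  0.4940724   0.46894553  1.46963175 -0.22998726  1.23482139
 -0.22873376]
```

View pics/w1.png

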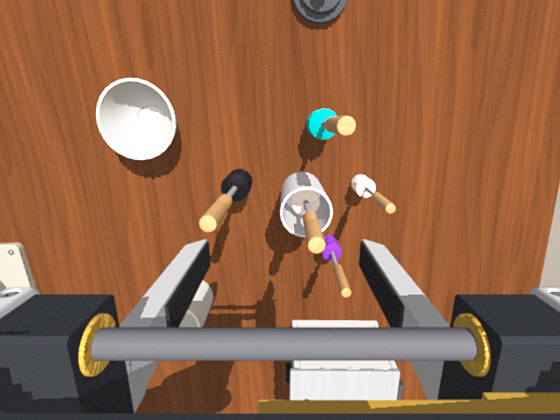

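Wrist view: brush handle top centre is at (317,244), beaker rim centre about (306,211), black (209,221), turquoise (346,125), purple (346,293), white (391,209).

```bash
python3 - <<'E'
from h import *
from workcell import r,cams
d=cams.get_image("wrist"); C["wrist"]=(d["intrinsics"],d["rvec"],d["tvec"])
cal(cams)
for uv,z in(((317,244),.231),((306,211),.125)): print(z,onz("wrist",np.array(uv,float),z))
obs=[("scene",(329.2,163.3)),("side",(266.9,142.8)),("wrist",(317,244))]
s=least_squares(lambda p:np.concatenate([(proj(n,[p])[0]-uv) for n,uv in obs]),[.6,.16,.23]);print(s.x,s.fun)
for nm,uvs,uvw in(("black",(298.3,144.2),(209,221)),("turq",(360,145.8),(346,125)),("purple",(322,211.7),(346,293)),("white",(361.2,197),(391,209))):
    s=least_squares(lambda p:np.r_[proj("scene",[p])[0]-uvs,proj("wrist",[p])[0]-uvw],[.6,.1,.2]);print(nm,s.x)
E
```

```text
0.231 [0.60094735 0.17068971]
0.125 [0.59736362 0.1729526 ]
[0.6017288  0.16836825 0.22550468] [-0.44813251  0.82653723 -1.02588092 -0.61655322  0.28905403  0.01682005]
black [0.49658494 0.19538617 0.21973256]
turq [0.6304173  0.2797012  0.21963741]
purple [0.64237614 0.07414084 0.16243698]
white [0.69634477 0.17912499 0.15465246]
```

```bash
python3 -m pendant '-0.33 0.29 0 0 0 0 94;-0.32 0.29 0 0 0 0 94;0 0 0 0 0 0 94;0 0 0 0 0 0 94;0 0 0 0 0 0 94'
python3 - <<'E'
from workcell import r,cams
from h import *
d=cams.get_image("wrist"); C["wrist"]=(d["intrinsics"],d["rvec"],d["tvec"])
p=r.observe()["tcp_pos"]; print(proj("wrist",[[.6,.17,.231],[p[0],p[1],.231]]))
cv2.imwrite("pics/w2.png",cv2.resize(d["color"][150:350,180:440,::-1],None,fx=3,fy=3,interpolation=2))
E
```

```text
clock: 3.48
tcp_pos: [0.5993, 0.1725, 0.3443]
tool_rot: [0.724, 0.689, 0.0, -0.001]
force: [0.1, -0.1, 0.3]
gripper_width: 0.0943
gripper_force: 0.0
[[285.74832842 212.98332475]
 [284.83385006 210.25188189]]
```

View pics/w2.png

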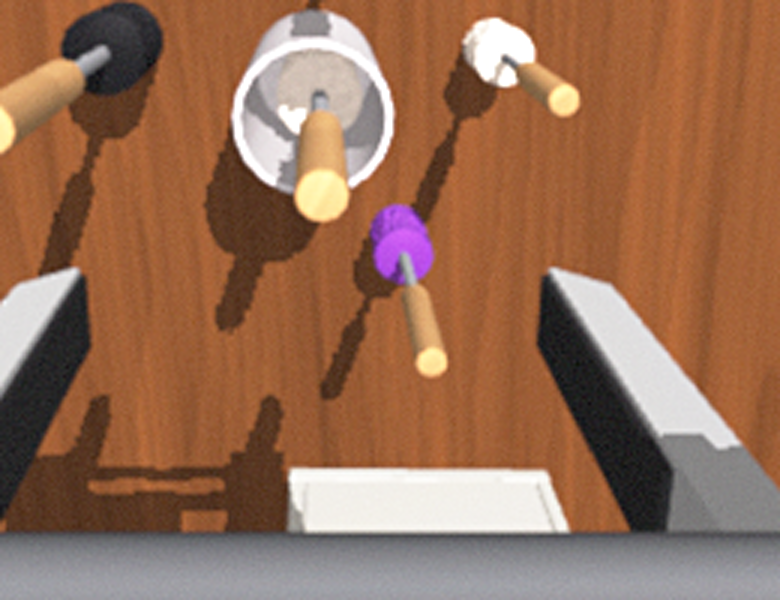

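Brush top at crop (322,195) = pixel (287,215), so it is near (0.601, 0.168). I'll trim and descend.

```bash
python3 -m pendant '-0.09 0.04 0 0 0 0 60;0 0 0.4 0 0 0 60;0 0 0.4 0 0 0 60;0 0 0.4 0 0 0 60;0 0 0.4 0 0 0 60;0 0 0.4 0 0 0 60;0 0 0.4 0 0 0 60;0 0 0.4 0 0 0 60;0 0 0.28 0 0 0 60;0 0 0 0 0 0 60'
python3 -m pendant '0 0 0 0 0 0 60;0 0 0 0 0 0 40;0 0 0 0 0 0 36;0 0 0 0 0 0 32;0 0 0 0 0 0 28;0 0 0 0 0 0 25;0 0 0 0 0 0 22;0 0 0 0 0 0 20'
```

```text
clock: 4.37
tcp_pos: [0.5995, 0.1667, 0.1875]
tool_rot: [0.725, 0.689, -0.002, -0.002]
force: [-1.2, 0.4, 0.1]
gripper_width: 0.0596
gripper_force: 0.0
clock: 5.03
tcp_pos: [0.602, 0.1663, 0.1906]
tool_rot: [0.725, 0.689, 0.0, 0.0]
force: [-0.1, 0.9, 0.6]
gripper_width: 0.0207
gripper_force: 0.0
```

```bash
python3 - <<'E'
from workcell import r,cams
import cv2,numpy as np
a=cams.get_image("scene")["color"][90:290,230:420,::-1]; b=cams.get_image("side")["color"][60:260,190:340,::-1]
f=lambda i:cv2.resize(i,None,fx=2.3,fy=2.3,interpolation=2)
cv2.imwrite("pics/c3.png",np.hstack([f(a),f(b)]))
E
```

```text
(no output)
```

View pics/c3.png

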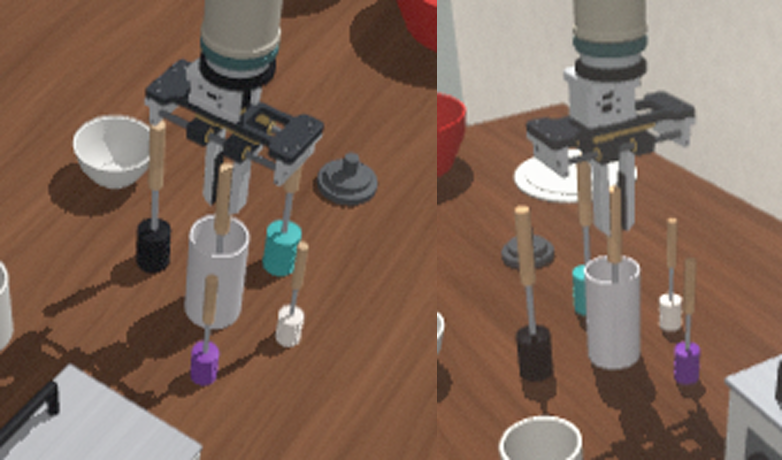

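The picture shows the jaws around or just behind the handle: scene crop fingers about (228,190), handle top (226,165). I'll check numerically whether the handle is in line with the pads.

```bash
python3 - <<'E'
from workcell import r,cams
from h import *
cal(cams); p=r.observe()["tcp_pos"]; print(p)
for n,o,off in(("scene",(230,90),0),("side",(190,60),437)):
    K,rv,t=C[n]; print(n,"campos",-cv2.Rodrigues(rv)[0].T@t)
    for q in([p[0],p[1],.231],[p[0],p[1],.176],[p[0]+.012,p[1],.176],[p[0]-.012,p[1],.176],[p[0],p[1]-.01,.231]): print((proj(n,[q])[0]-o)*2.3+[off,0])
d=cams.get_image("wrist")["color"]; cv2.imwrite("pics/w4.png",cv2.resize(d[120:370,150:420,::-1],None,fx=2.4,fy=2.4,interpolation=2))
E
```

```text
[0.60192293 0.16623468 0.19043639]
scene campos [ 1.02420512 -0.67412247  1.08205675]
[226.64109665 167.87202041]
[223.10617233 204.90796579]
[232.54869548 209.19322087]
[213.7286978  200.65223141]
[221.87611305 173.14337687]
side campos [ 0.09618286 -0.59472975  0.65658552]
[612.60295714 185.18172277]
[613.59691594 228.509079  ]
[622.03967469 225.68634791]
[605.06042377 231.36314869]
[617.59594311 188.26351786]
```

View pics/w4.png

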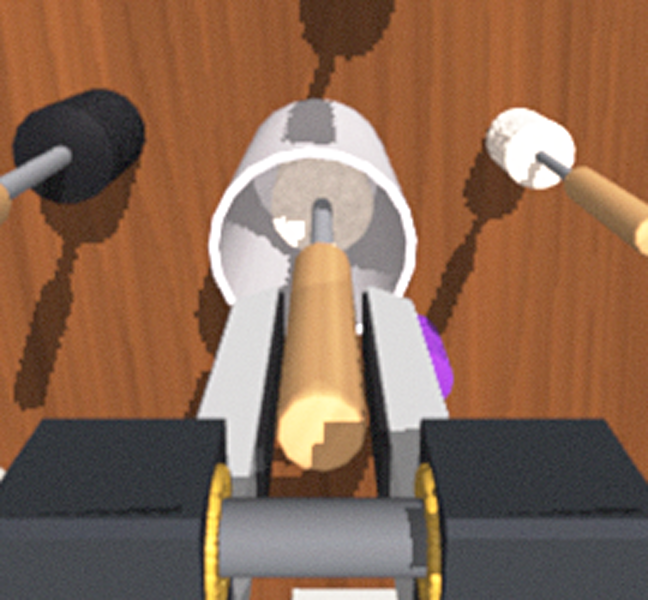

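The handle sits squarely between the pads, at crop (320,350). I'll grip it and start the first stroke.

```bash
python3 -m pendant '0 0 0 0 0 0 10;0 0 0 0 0 0 10;0 0 0 0 0 0 10;0 0 0 0 0 0 10;0 0 0 0 0 0 10'
python3 -m pendant '0 0 -0.145 0 0 0 10;0 0 -0.145 0 0 0 10;0 0 -0.145 0 0 0 10;0 0 -0.145 0 0 0 10;0 0 -0.145 0 0 0 10;0 0 -0.145 0 0 0 10;0 0 -0.145 0 0 0 10;0 0 -0.145 0 0 0 10;0 0 0 0 0 0 10;0 0 0 0 0 0 10'
python3 - <<'E'
from workcell import r,cams
import cv2,numpy as np
a=cams.get_image("scene")["color"][110:260,260:390,::-1]; b=cams.get_image("side")["color"][100:250,220:320,::-1]
f=lambda i:cv2.resize(i,None,fx=3.4,fy=3.4,interpolation=2)
cv2.imwrite("pics/c5.png",np.hstack([f(a),f(b)])); print(r.observe()["tcp_pos"])
E
```

```text
clock: 5.7
tcp_pos: [0.6019, 0.1662, 0.1904]
tool_rot: [0.725, 0.689, -0.0, -0.0]
force: [-0.0, 0.4, -0.3]
gripper_width: 0.0173
gripper_force: 30.0
clock: 6.53
tcp_pos: [0.6022, 0.1663, 0.2489]
tool_rot: [0.725, 0.689, 0.0, 0.0]
force: [0.4, -0.4, -1.2]
gripper_width: 0.0178
gripper_force: 30.0
[0.60160129 0.16623085 0.24807291]
```

View pics/c5.png

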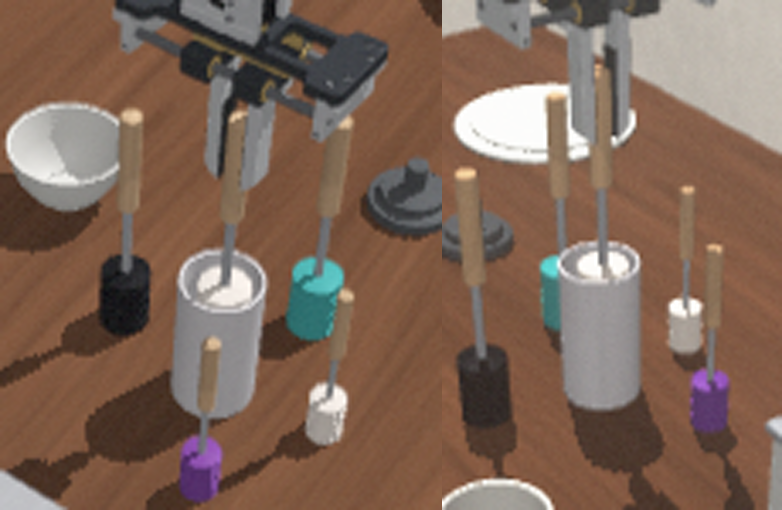

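The pale bristle top, at crop (224,289), is now about level with the rim, centre crop (222,285), still inside and clear of the wall. I'll finish stroke one and do stroke two.

```bash
python3 -m pendant '0 0 -0.02 0 0 0 10;0 0 0.16 0 0 0 10;0 0 0.16 0 0 0 10;0 0 0.16 0 0 0 10;0 0 0.16 0 0 0 10;0 0 0.16 0 0 0 10;0 0 0.16 0 0 0 10;0 0 0.16 0 0 0 10;0 0 0.06 0 0 0 10;0 0 0.02 0 0 0 10'
python3 -m pendant '0 0 0 0 0 0 10;0 0 0 0 0 0 10;0 0 0 0 0 0 10'
python3 -m pendant '0 0 -0.14 0 0 0 10;0 0 -0.16 0 0 0 10;0 0 -0.16 0 0 0 10;0 0 -0.16 0 0 0 10;0 0 -0.16 0 0 0 10;0 0 -0.16 0 0 0 10;0 0 -0.16 0 0 0 10;0 0 -0.08 0 0 0 10;0 0 0 0 0 0 10;0 0 0 0 0 0 10'
python3 -m pendant '0 0 0.16 0 0 0 10;0 0 0.16 0 0 0 10;0 0 0.16 0 0 0 10;0 0 0.16 0 0 0 10;0 0 0.16 0 0 0 10;0 0 0.16 0 0 0 10;0 0 0.16 0 0 0 10;0 0 0.06 0 0 0 10;0 0 0 0 0 0 10;0 0 0 0 0 0 10'
python3 -m pendant '0 0 0 0 0 0 10;0 0 0 0 0 0 10;0 0 0 0 0 0 10'
```

```text
clock: 7.47
tcp_pos: [0.6018, 0.1661, 0.1902]
tool_rot: [0.725, 0.689, -0.0, -0.0]
force: [-3.0, 0.4, 12.9]
gripper_width: 0.0179
gripper_force: 30.0
clock: 7.72
tcp_pos: [0.6016, 0.1661, 0.1903]
tool_rot: [0.725, 0.689, -0.0, -0.0]
force: [-1.6, -0.5, 6.0]
gripper_width: 0.0179
gripper_force: 30.0
clock: 8.55
tcp_pos: [0.6019, 0.1663, 0.2486]
tool_rot: [0.725, 0.689, 0.0, -0.0]
force: [0.2, -0.5, -1.5]
gripper_width: 0.0176
gripper_force: 30.0
clock: 9.38
tcp_pos: [0.6021, 0.1662, 0.1897]
tool_rot: [0.725, 0.689, 0.0, 0.0]
force: [-0.5, -0.4, 2.8]
gripper_width: 0.0175
gripper_force: 30.0
clock: 9.63
tcp_pos: [0.6021, 0.1662, 0.1897]
tool_rot: [0.725, 0.689, 0.0, 0.0]
force: [-2.0, 0.2, 3.6]
gripper_width: 0.018
gripper_force: 30.0
```

Two strokes are done, with floor contact felt. I'll release evenly and rise.

```bash
python3 -m pendant '0 0 0 0 0 0 20;0 0 0 0 0 0 22;0 0 0 0 0 0 26;0 0 0 0 0 0 32;0 0 0 0 0 0 40;0 0 0 0 0 0 50;0 0 0 0 0 0 50;0 0 0 0 0 0 50'
python3 -m pendant '0 0 -0.2 0 0 0 50;0 0 -0.3 0 0 0 50;0 0 -0.4 0 0 0 50;0 0 -0.5 0 0 0 50;0 0 -0.5 0 0 0 50;0 0 -0.5 0 0 0 50;0 0 -0.5 0 0 0 50;0 0 -0.2 0 0 0 50;0 0 0 0 0 0 50;0 0 0 0 0 0 50'
python3 - <<'E'
from workcell import r,cams
import cv2,numpy as np
a=cams.get_image("scene")["color"][140:390,185:385,::-1]; b=cams.get_image("side")["color"][120:330,220:450,::-1]
A=cv2.resize(a,None,fx=2,fy=2,interpolation=2); B=cv2.resize(b,None,fx=1.7,fy=1.7,interpolation=2)
o=np.zeros((500,800,3),np.uint8); o[:,:400]=A; o[:B.shape[0],400:400+B.shape[1]]=B
cv2.imwrite("pics/c6.png",o); print(r.observe()["tcp_pos"])
E
```

```text
clock: 10.3
tcp_pos: [0.6019, 0.1662, 0.1894]
tool_rot: [0.725, 0.689, -0.0, -0.0]
force: [-0.5, -0.6, 0.2]
gripper_width: 0.0494
gripper_force: 0.0
clock: 11.13
tcp_pos: [0.6017, 0.1662, 0.3443]
tool_rot: [0.725, 0.689, 0.0, -0.0]
force: [0.2, -0.4, -0.7]
gripper_width: 0.0496
gripper_force: 0.0
[0.60095474 0.16623654 0.34274433]
```

View pics/c6.png

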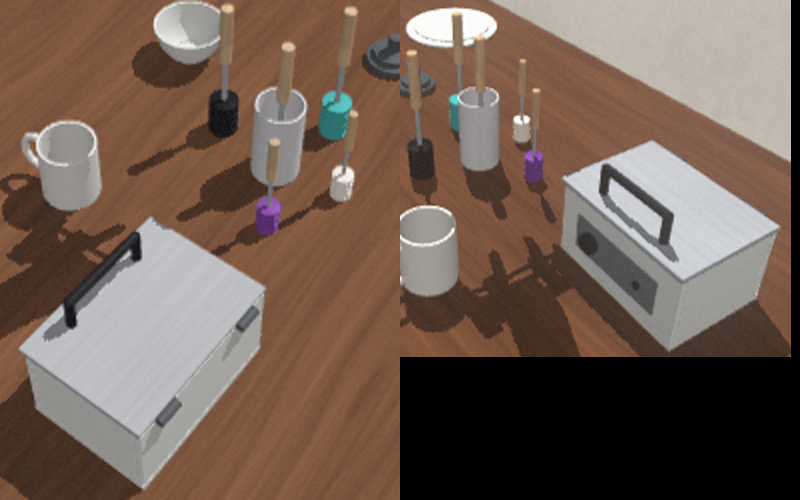

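The brush stands in the beaker at its old place (scene crop 285,47; rim 279,105). The lid handle runs from crop (139,236) to (70,308). I'll refit the cleaner with these readings.

```bash
python3 - <<'E'
from h import *
from workcell import r,cams
cal(cams)
S=lambda u,v:np.array((185+u/2,140+v/2)); D=lambda u,v:np.array((220+(u-400)/1.7,120+v/1.7))
def tri(a,b):
    s=least_squares(lambda p:np.r_[proj("scene",[p])[0]-a,proj("side",[p])[0]-b],[.6,-.2,.15]);return s.x,s.fun.round(1)
print("beaker rim",onz("scene",S(279,109),.125)) 
E1=[S(139,237),D(604,170)];E2=[S(70,305),D(668,215)]
print(tri(*E1),tri(*E2))
corn=[((152,218),(563,178)),((265,289),(652,142)),((143,433),(778,226)),((22,350),(680,278))]
for a,b in corn: print(tri(S(*a),D(*b)))
E
```

```text
beaker rim [0.60191088 0.16033449]
(array([ 0.59024064, -0.13167017,  0.15999612]), array([-0.2,  0.7, -0.5, -0.6])) (array([ 0.5842411 , -0.24561691,  0.16543735]), array([ 0., -0.,  0.,  0.]))
(array([ 0.56926905, -0.07873555,  0.12342347]), array([-0.2,  0.6, -0.4, -0.5]))
(array([ 0.73105503, -0.08841685,  0.12245677]), array([-0.1,  0.4, -0.3, -0.3]))
(array([ 0.71965088, -0.30620994,  0.12416006]), array([-0.5,  1. , -0.8, -0.9]))
(array([ 0.55646415, -0.29750428,  0.12264406]), array([ 0.2, -0.4,  0.2,  0.3]))
```

```bash
python3 -m pendant '-0.5 0 0 0 0 0 60;-0.6 0 0 0 0 0 60;-0.6 0 0 0 0 0 60;-0.6 0 0 0 0 0 60;-0.6 0 0 0 0 0 60;-0.6 0 0 0 0 0 60;-0.6 0 0 0 0 0 60;-0.6 0 0 0 0 0 60;-0.6 0 0 0 0 0 60;-0.6 0 0 0 0 0 60'
python3 -m pendant '-0.6 0 0 0 0 0 60;-0.6 0 0 0 0 0 60;-0.3 0.03 0 0 0 0 60;0 0 0 0 0 0 60;0 0 0 0 0 0 60'
python3 - <<'E'
from workcell import r,cams
from h import *
d=cams.get_image("wrist"); C["wrist"]=(d["intrinsics"],d["rvec"],d["tvec"])
o=r.observe();p=o["tcp_pos"]; print(p,o["qpos"].round(2))
print(proj("wrist",[[p[0],p[1],.1685],[.585,-.189,.1685],[.575,-.189,.1685]]))
cv2.imwrite("pics/w7.png",cv2.resize(d["color"][:,:,::-1],None,fx=1.4,fy=1.4,interpolation=2))
E
```

```text
clock: 12.17
tcp_pos: [0.586, -0.1296, 0.3434]
tool_rot: [0.725, 0.689, -0.001, -0.001]
force: [-0.1, 0.3, 0.0]
gripper_width: 0.0598
gripper_force: 0.0
clock: 12.58
tcp_pos: [0.5838, -0.2035, 0.3434]
tool_rot: [0.726, 0.688, -0.0, -0.001]
force: [0.3, -0.0, 0.2]
gripper_width: 0.0597
gripper_force: 0.0
[ 0.58420675 -0.20199656  0.3434716 ] [-0.01  0.52  0.5   1.44 -0.26  1.25  0.47]
[[285.28500905 193.88574604]
 [285.37986396 182.49044012]
 [276.42151122 182.96307603]]
```

View pics/w7.png

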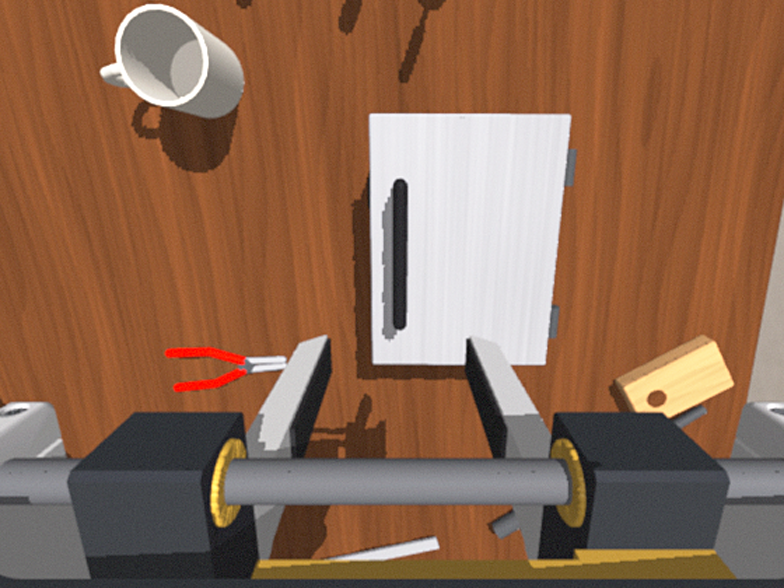

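The bar is at image (400,180)–(400,329), middle pixel (285.7,181.8), so the handle is at about (0.585, -0.189), parallel to the pads. I'll centre and descend.

```bash
python3 -m pendant '0.27 0.02 0 0 0 0 60;0 0 0.5 0 0 0 60;0 0 0.5 0 0 0 60;0 0 0.5 0 0 0 60;0 0 0.5 0 0 0 60;0 0 0.5 0 0 0 60;0 0 0.4 0 0 0 60;0 0 0.4 0 0 0 60;0 0 0.2 0 0 0 60;0 0 0.1 0 0 0 60'
python3 -m pendant '0 0 0 0 0 0 60;0 0 0 0 0 0 40;0 0 0 0 0 0 30;0 0 0 0 0 0 22;0 0 0 0 0 0 18;0 0 0 0 0 0 16;0 0 0 0 0 0 14;0 0 0 0 0 0 14'
```

```text
clock: 13.47
tcp_pos: [0.5857, -0.1868, 0.1628]
tool_rot: [0.724, 0.69, -0.0, -0.002]
force: [-0.1, -0.0, -0.7]
gripper_width: 0.0601
gripper_force: 0.0
clock: 14.13
tcp_pos: [0.586, -0.19, 0.1646]
tool_rot: [0.725, 0.688, 0.0, 0.0]
force: [0.3, -1.0, -0.8]
gripper_width: 0.0171
gripper_force: 0.0
```

```bash
python3 -m pendant '0 0 0 0 0 0 5;0 0 0 0 0 0 5;0 0 0 0 0 0 5;0 0 0 0 0 0 5;0 0 0 0 0 0 5;0 0 0 0 0 0 5'
```

```text
clock: 14.63
tcp_pos: [0.5856, -0.1899, 0.1645]
tool_rot: [0.725, 0.688, -0.0, -0.0]
force: [-2.5, -0.7, 3.4]
gripper_width: 0.0109
gripper_force: 30.0
```

```bash
python3 -m pendant '0 0.047 -0.12 0 0 0 5;0 0.047 -0.12 0 0 0 5;0 0.058 -0.116 0 0 0 5;0 0.058 -0.116 0 0 0 5;0 0.067 -0.11 0 0 0 5;0 0.067 -0.11 0 0 0 5;0 0 0 0 0 0 5;0 0 0 0 0 0 5'
python3 - <<'E'
from workcell import r
o=r.observe();print(o["force"],o["wrist_torque"],o["qpos"].round(2))
E
```

```text
clock: 15.3
tcp_pos: [0.6023, -0.1909, 0.1998]
tool_rot: [0.725, 0.688, -0.0, -0.001]
force: [-6.2, -0.6, -0.4]
gripper_width: 0.0111
gripper_force: 30.0
[-6.1874564  -0.62690653 -0.35288041] [-0.10476917  1.52745804  0.00946588] [-0.    0.66  0.45  1.6  -0.33  0.96  0.51]
```

```bash
python3 -m pendant '0 0.077 -0.104 0 0 0 5;0 0.077 -0.104 0 0 0 5;0 0.085 -0.097 0 0 0 5;0 0.085 -0.097 0 0 0 5;0 0.094 -0.089 0 0 0 5;0 0.094 -0.089 0 0 0 5;0 0.1 -0.08 0 0 0 5;0 0.1 -0.08 0 0 0 5;0 0 0 0 0 0 5;0 0 0 0 0 0 5'
python3 -m pendant '0 0.108 -0.071 0 0 0 5;0 0.108 -0.071 0 0 0 5;0 0.113 -0.062 0 0 0 5;0 0.113 -0.062 0 0 0 5;0 0.119 -0.052 0 0 0 5;0 0.119 -0.052 0 0 0 5;0 0 0 0 0 0 5;0 0 0 0 0 0 5;0 0 0 0 0 0 5'
python3 - <<'E'
from workcell import r,cams
import cv2,numpy as np
o=r.observe();print(o["tcp_pos"],o["force"],o["wrist_torque"],o["qpos"].round(2))
for n in("scene","side"): 
    d=cams.get_image(n); cv2.imwrite(f"pics/{n}8.png",d["color"][:,:,::-1])
E
```

```text
clock: 16.13
tcp_pos: [0.6368, -0.1929, 0.2381]
tool_rot: [0.725, 0.688, -0.001, -0.001]
force: [-10.2, 1.7, 8.2]
gripper_width: 0.0109
gripper_force: 30.0
clock: 16.88
tcp_pos: [0.6737, -0.1953, 0.2578]
tool_rot: [0.725, 0.689, 0.001, 0.002]
force: [-4.8, -0.4, 7.0]
gripper_width: 0.0111
gripper_force: 30.0
[ 0.67369887 -0.19525869  0.25784402] [-4.83478654 -0.37915057  7.03857292] [-0.12905151  1.27420096  0.01865561] [ 0.    0.71  0.46  1.32 -0.32  1.18  0.44]
```

I have used my ten views, so I'll measure the lid angle by image code: projecting the lid edges at each angle against the image gradients, with the shut-lid picture as a check.

```bash
cat > ang.py <<'E'
from h import *
from workcell import r,cams
from scipy.ndimage import map_coordinates,gaussian_filter
cal(cams)
def edge(x0,x1,z0,z1,y0,y1,n=60): return np.stack([np.linspace(a,b,n) for a,b in((x0,x1),(y0,y1),(z0,z1))],1)
E=[edge(-.163,-.163,.008,.008,.06,.112),edge(-.163,-.163,.008,.008,-.112,-.06),edge(-.16,0,.008,.008,.112,.112),edge(-.16,0,.008,.008,-.112,-.112)]
def world(P,th,p):
    P=R.from_euler('y',th,degrees=True).apply(P)+[.08,0,.1205]
    return R.from_euler('z',p[2],degrees=True).apply(P)+[p[0],p[1],0]
def score(n,G,th,p,sh,es):
    t=0
    for i in es:
        q=proj(n,world(E[i],th,p))+sh; d=q[-1]-q[0]; d/=np.linalg.norm(d); nn=np.array([-d[1],d[0]])
        g=[map_coordinates(k,[q[:,1],q[:,0]],order=1) for k in G]
        t+=abs((g[0]*nn[0]+g[1]*nn[1]).mean())
    return t
def grads(img):
    g=gaussian_filter(cv2.cvtColor(img,cv2.COLOR_BGR2GRAY).astype(float),.8); return np.gradient(g,axis=1),np.gradient(g,axis=0)
p=(.6441,-.1927,-3.35)
if __name__=="__main__":
  import sys
  for n in("scene","side"):
    G0=grads(cv2.imread(f"pics/{n}0.png"))
    rng=np.arange(-5,5.1,.5)
    sh=max(((a,b) for a in rng for b in rng),key=lambda s:score(n,G0,0,p,np.array(s),range(4)))
    G=grads(cv2.cvtColor(cams.get_image(n)["color"],cv2.COLOR_RGB2BGR))
    print(n,"shift",sh)
    ths=np.arange(42,60,.5)
    for es in([0],[1],[2],[3],[0,1,2,3]):
        s=[score(n,G,t,p,np.array(sh),es) for t in ths]; k=np.argsort(s)[::-1][:4]; print(es,ths[k],np.round(np.array(s)[k],1))
  o=r.observe();print(o["tcp_pos"],o["force"])
E
python3 ang.py
```

```text
scene shift (np.float64(-1.0), np.float64(0.0))
[0] [47.  46.5 47.5 46. ] [10.7 10.7 10.3 10.2]
[1] [50.  49.5 50.5 49. ] [5.6 5.5 5.2 4.9]
[2] [49.5 50.  49.  50.5] [14.2 14.2 14.1 14. ]
[3] [53.  52.5 52.  53.5] [6.1 6.1 6.  6. ]
[0, 1, 2, 3] [49.  49.5 48.5 50. ] [28.7 28.6 28.4 28.3]
side shift (np.float64(0.0), np.float64(1.5))
[0] [59.5 49.  51.5 52. ] [29.8 28.4 27.9 25.9]
[1] [51.5 51.  49.  48.5] [10.2  9.4  7.7  6.6]
[2] [50.5 51.  50.  51.5] [4.7 4.4 4.2 3.5]
[3] [51.5 52.  52.5 51. ] [5.9 5.8 5.  5. ]
[0, 1, 2, 3] [51.5 52.  49.  51. ] [47.4 40.6 40.  37.2]
[ 0.67362193 -0.19525653  0.25779043] [-4.79439917 -0.69232428  7.55950664]
```

```bash
python3 -m pendant '0 -0.03 0.01 0 0 0 5;0 0 0 0 0 0 5;0 0 0 0 0 0 5;0 0 0 0 0 0 5'; sed -i 's/arange(42,60,.5)/arange(45,56,.25)/' ang.py; python3 ang.py; python3 - <<'E'
from ang import *
# joint fit: pose + camera shifts on shut lid, then angle from both views with edges 1,2,3
E
```

```text
clock: 17.52
tcp_pos: [0.6721, -0.1951, 0.2572]
tool_rot: [0.725, 0.689, 0.001, 0.002]
force: [-5.3, 0.0, 6.6]
gripper_width: 0.0109
gripper_force: 30.0
scene shift (np.float64(-1.0), np.float64(0.0))
[0] [45.5  45.25 45.75 45.  ] [11.1 11.1 11.1 10.9]
[1] [49.25 49.   49.5  48.75] [6.  6.  5.9 5.8]
[2] [49.75 49.5  49.25 49.  ] [14.7 14.7 14.7 14.6]
[3] [51.75 52.   51.5  52.25] [6.8 6.8 6.8 6.7]
[0, 1, 2, 3] [49.5  49.75 49.25 49.  ] [29.6 29.6 29.6 29.5]
side shift (np.float64(0.0), np.float64(1.5))
[0] [48.5  51.   48.25 48.75] [28.2 27.3 27.3 26.6]
[1] [50.75 50.5  51.   50.25] [10.6 10.2  9.6  8.5]
[2] [49.75 50.   49.5  50.25] [5.  5.  4.8 4.8]
[3] [47.5  47.25 47.75 47.  ] [6.1 6.  5.9 5.8]
[0, 1, 2, 3] [51.   50.75 48.5  48.25] [43.9 43.7 42.2 41.6]
[ 0.67213578 -0.1951491   0.25722745] [-4.94653062 -0.07215391  7.38280081]
```

The views give 49.5 and 50.7 degrees and the kinematics 50.3, so it is at 50. The grip is firm; handing in.

```bash
python3 -m pendant '0 0 0 0 0 0 5;0 0 0 0 0 0 5;0 0 0 0 0 0 5;0 0 0 0 0 0 5'; python3 -c "
from workcell import r
print(r.job_done())"
```

```text
clock: 18.15
tcp_pos: [0.6721, -0.1952, 0.2572]
tool_rot: [0.725, 0.689, 0.001, 0.002]
force: [-5.9, -0.3, 7.0]
gripper_width: 0.0111
gripper_force: 30.0
the job is handed in; nothing more can be done
None
```

The beaker got its two full strokes and the brush was left standing in it; the lid is held at about 50 degrees (readings 49.5 to 50.7), and the job was handed in at about 18 s.

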